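# Tip the drilled nesting block onto the insect-hotel panel

## Task

The class is building an insect hotel: tip the red-brown, drilled nesting block, which stands on end in front of the hotel's back panel, over against the low near edge of the panel, away from the robot, so that it ends lying flat on the panel, pointing straight in from that edge, with the side that faced the robot now on top. Push it over, do not lift it; leave the pale undrilled block and the glass carafe standing where they are.

Things in the scene. Friction and masses are not known exactly. Their poses are not given: they have to be found in the camera images.
- drilled_block_center (a point): Centre of the loose red-brown hardwood block, 60 x 60 x 130 mm tall, 0.23-0.46 kg, standing on the table, dark drilled holes on its near and far sides, 4-15 mm in front of the panel's near edge and within 6 deg of square to it. z: along its length, up while standing; x: from the side facing the robot to the side facing the panel (points down once tipped onto the panel).
- hotel_panel: Light plywood board fixed flat on the table, 15 mm thick, 240 mm deep (x), 360 mm wide (y). Origin: at table height, middle of its near edge (the long edge nearest the robot, the low stop); x points away from the robot across the panel, y along the edge, z up. The first 190 mm are bare; a row of cut canes 45 mm high is glued across the rest.
- pale_block: Bystander: a loose pale pine block of the same size (60 x 60 x 130 mm), without holes, standing on end beside the drilled one in front of the same edge, on its left or its right, centres 110 to 190 mm apart. Origin at the centre of its underside, z up.
- carafe: Bystander: a loose glass carafe, 88 mm across and 200 mm tall, standing on the table to the robot's right. Origin at the centre of its underside, z up.

How it is judged:
By the outcome, as a careful person would: the job done as asked, in the order asked, and still so for the second after the job is handed in, with the robot touching nothing.
It also fails if it takes over 27 s, if anything falls off the work surface, if the arm or the gripper's body presses on something with over 40 N, if the wrist force passes 120 N, or if a joint passes its speed limit or range.

## Robot

A 6-joint arm with a two-finger parallel gripper is mounted at the origin on the work surface. World frame = base frame: x ahead of the robot, y to its left, z up, the work surface at z = 0. Lengths are in mm, angles in rad, forces in N, time in s.
With the tool pointing down it reaches from about 275 to 825 mm from the base axis. Payload 5.2 kg.
Tool frame: the origin (TCP) lies between the finger pads; the fingertips stand 11 mm ahead of it and the grasp point (between the pads) lies 8 mm behind it; z points along the fingers, y is the line along which they close (so a half turn about z gives the same grasp; the last joint's range is limited). The gripper opens to 93 mm and grips with 3 to 60 N. Pads are 15 mm wide; open, the fingers measure 128 mm over their backs; the gripper's body (75 mm by 188 mm) begins 65 mm behind the grasp point.
Start: joints at [0.907, 0.259, 1.535, -0, 1.348, -0.203], TCP at [244.546, 492.648, 206.953] pointing down, gripper open.
Joint ranges: [-3.14, 3.14], [-0.91, 2.08], [0.19, 2.58], [-1.22, 4.36], [0.22, 2.71], [-3.12, 3.12]. Speed limits (rad/s): [2.57, 2.57, 3.14, 3.14, 3.14, 3.14].

## Interface

Orientations are given as a unit quaternion [w, x, y, z].
In Python, from plant import manip gives the robot as it stands.
- The arm moves only by the tool drive_tool, never from a script. Its argument "plan" is a list that holds one entry, the list of rows, each a list of 6 numbers: the shift along the tool's x, y, z as a fraction of full scale, then the turn, a rotation vector about the tool's x, y, z as a fraction of full scale. In form: [[[x, y, z, rx, ry, rz], ...]]. A call has 1 to 12 rows; each row shifts and turns the commanded pose from where the row before left it, along the tool's axes as they then stand; what a row does not reach is not made up. Full scale, the value 1, is 1 m for a shift and pi/4 rad for a turn. A row lasts 1/10 s, in which the tool goes at most 50 mm and 8.59 degrees, less where a joint would pass 70% of its speed; a pose out of reach is approached as far as the arm can. A call with a number of a shift or a turn outside -1 to 1 is refused whole. A call with a gripper value outside its range is refused whole. "claw" is the opening, from -1 (shut) to 1 (fully open), so that 0 is half open, set as the call begins (left out, the last holds). The fingers move at their own pace and stop on an object; "newtons" is the grip in N (left out, the last holds). Time passes only in rows, so rows that do not move let the fingers close. It gives the time, the measured TCP pose, the force, the opening and the grip force at its end, in the units of the state.
- manip.observe(): the state, without advancing time (a new reading comes with each control period).
- manip.grab_frame(name): name is "scene" or "top" or "wrist"; returns a dict with "frame" (420x560x3 uint8, red, green, blue), "depth" (420x560 float32, mm along the optical axis (not along the pixel's ray), 0 where there is no reading), "intrinsics" (3x3 intrinsics, pixels), "dist_coeffs" ([k1, k2, p1, p2, k3] as OpenCV has them; the pictures are not rectified), "R" (3x3) and "t" (3): a world point X has camera coordinates R X + t; the wrist camera has in their place "mount" (4x4, takes a point from camera to tool coordinates, whose origin is the TCP and whose axes are the flange's). Camera axes: x right, y down, z forward; pixel columns grow to the right and rows downward; lengths in mm; the calibration is good to about 2 mm. A picture is of the moment at which its call begins: read the wrist's pose just before it.
- manip.hand_in(): hands the job in; it is judged then, once.
The state is a dict: "clock": time; "q": joint angles; "joint_vel": joint speeds; "effort": joint torques, N m; "ee_pos": TCP position; "tool_rot": TCP orientation; "ft_force": force on the tool from outside, world axes, zero at the start; "moment": the same for the moment, N m; "finger_gap": finger opening in mm; "gripper_force": force on a finger pad.
Only numpy, scipy, OpenCV 4.12 (cv2) and the standard library are available. Lean on these libraries where they do the work, as an engineer would, in place of code of your own. Each camera call takes 0.05 s, during which the arm holds its last target. There are 200 camera calls.

## Working session

There is one attempt and no reset: what is moved stays moved. The work goes in short steps, Python scripts to look and compute and a tool call to move; the robot and the scene stay as the last step left them, time stands still between calls to the robot, and variables do not carry over. Pictures are saved under pics/ and viewed, at most 10 in all, crops included, and the job is handed in when it is done.

Besides the shell and the picture viewer there is one more tool, called after "Call:" by a JSON object that holds its "op" and its "data", one argument or row to a line. drive_tool: Moves the arm, as the interface text tells. Shift numbers are shares of 1 m and turn numbers shares of pi/4 rad, none past 1 either way. Its arguments: {"type":"object","properties":{"plan":{"type":"array","items":{"type":"array","items":{"type":"array","items":{"type":"number","minimum":-1,"maximum":1}}}},"claw":{"type":"number"},"newtons":{"type":"number"}},"required":["plan"]}

```bash
ls; mkdir -p pics; python3 - <<'E'
from plant import manip
import numpy as np,cv2
s=manip.observe();print(s)
for n in("scene","top"):
    f=manip.grab_frame(n);np.savez(f"{n}.npz",**f)
    cv2.imwrite(f"pics/{n}0.png",f["frame"][...,::-1]);print(n,f["intrinsics"],f["dist_coeffs"],f["R"],f["t"])
E
```

```text
pics
{'clock': 0.0, 'q': array([ 9.07200490e-01,  2.59341021e-01,  1.53604520e+00, -2.94512739e-05,
        1.34801043e+00, -2.02774936e-01]), 'joint_vel': array([-0.00051781,  0.00027936,  0.00117384, -0.00115083,  0.0001611 ,
        0.00095853]), 'effort': array([-1.84682642e-03, -4.37299025e+01, -2.83999604e+01,  7.18013383e-02,
        4.11165913e-02, -1.53881333e-04]), 'ee_pos': array([244.20222887, 492.19190639, 206.13400133]), 'tool_rot': array([-3.65595315e-04,  2.28373873e-01,  9.73573089e-01, -8.24713769e-04]), 'ft_force': array([ 0.0060434 ,  0.25843708, -0.23593123]), 'moment': array([-0.05422638,  0.00533531, -0.00831438]), 'gripper_force': 0.0, 'finger_gap': 93.18082771244833}
scene [[532.4621096    0.         278.43717502]
 [  0.         532.4621096  211.39680131]
 [  0.           0.           1.        ]] [0.0042587 0.        0.        0.        0.       ] [[ 0.2689322   0.96308592  0.01187319]
 [ 0.54452229 -0.14186113 -0.8266625 ]
 [-0.79446268  0.22878139 -0.56257278]] [ 1.33876277e+00 -2.42572718e+02  1.66352286e+03]
top [[402.13344507   0.         280.82333808]
 [  0.         402.13344507 210.11923898]
 [  0.           0.           1.        ]] [-0.0890417  0.         0.         0.         0.       ] [[ 0.0057183  -0.99989751  0.01312542]
 [-0.98473004 -0.00791441 -0.17390835]
 [ 0.1739944  -0.01193053 -0.98467437]] [-180.18248277  533.89766641  800.49916423]
```

View pics/scene0.png

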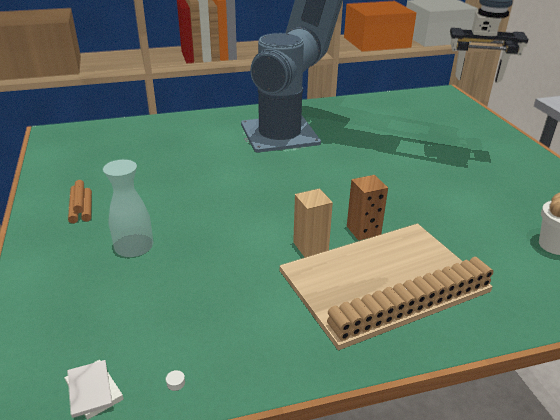

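View pics/top0.png

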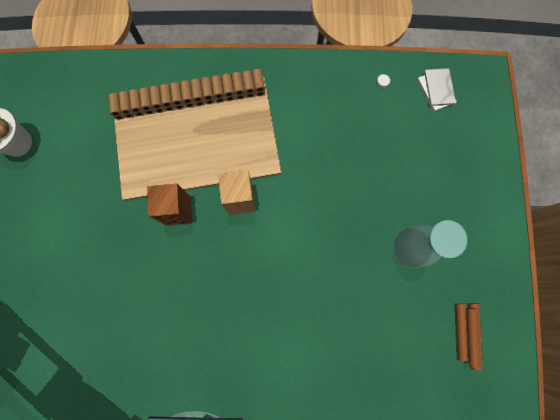

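The scene view shows the drilled block around (367,208) and the pale one around (312,223). In the top view, the drilled block's top face is near (164,200), the pale one near (236,186), and the panel's near edge runs from (122,196) to (280,173).

```bash
cat > h.py <<'E'
import numpy as np,cv2
def cloud(f):
    h,w=f["depth"].shape
    u=np.stack(np.meshgrid(np.arange(w),np.arange(h)),-1).reshape(-1,1,2).astype(float)
    n=cv2.undistortPoints(u,f["intrinsics"],f["dist_coeffs"])[:,0]
    d=f["depth"].reshape(-1,1)
    P=np.c_[n,np.ones(len(n))]*d
    P=(P-f["t"])@f["R"]; P[d[:,0]==0]=np.nan
    return P.reshape(h,w,3)
def toplane(f,px,z):
    n=cv2.undistortPoints(np.array(px,float).reshape(-1,1,2),f["intrinsics"],f["dist_coeffs"])[:,0]
    r=np.c_[n,np.ones(len(n))]@f["R"]; c=-f["R"].T@f["t"]
    return c+r*((z-c[2])/r[:,2])[:,None]
def rect(P):
    (c,s,a)=cv2.minAreaRect(P[:,:2].astype(np.float32)); return np.round(c,1),np.round(s,1),round(a,2)
E
python3 - <<'E'
from h import *
f=np.load("top.npz");P=cloud(f)
def sel(u0,u1,v0,v1,z0,z1):
    Q=P[v0:v1,u0:u1].reshape(-1,3);return Q[(Q[:,2]>z0)&(Q[:,2]<z1)]
for n,b in(("drill",(135,200,170,235)),("pale",(210,260,160,220)),("carafe",(390,475,210,275))):
    Q=sel(*b,120 if n!="carafe" else 170,220);print(n,len(Q),Q[:,2].mean() if len(Q) else 0,rect(Q) if len(Q) else 0)
Q=sel(100,290,60,205,8,22);print("panel",len(Q),Q[:,2].mean());print(rect(Q))
# near edge fit: per-y min x
e=[]
for y in np.arange(Q[:,1].min()+8,Q[:,1].max()-8,6):
    R=Q[abs(Q[:,1]-y)<4]
    if len(R):e.append((y,R[:,0].min()))
e=np.array(e);print(np.round(e[::3],0))
print("table",np.nanmedian(P[300:350,220:350,2]))
c=toplane(f,[[122,196],[280,173]],15);print(c)
f=np.load("scene.npz");P=cloud(f)
for n,b in(("drill",(345,390,170,245)),("pale",(290,335,185,260))):
    Q=sel(*b,25,127);Q2=sel(*b,124,140);print(n,len(Q2),Q2[:,2].mean(),rect(Q2),rect(Q))
E
```

```text
drill 993 129.0937694330356 (array([539.3,  51.9]), array([60.5, 60.3]), 6.1)
pale 964 129.25108973108337 (array([565.3, -85.2]), array([60.5, 60.4]), 8.28)
carafe 1129 199.39229919437494 (array([ 460.7, -466.9]), array([65.1, 66.1]), 0.42)
panel 12252 14.485009171773592
(array([686.3,  18.1]), array([288.6, 360.9]), 10.45)
[[-167.  624.]
 [-149.  621.]
 [-131.  617.]
 [-113.  564.]
 [ -95.  631.]
 [ -77.  628.]
 [ -59.  627.]
 [ -41.  624.]
 [ -23.  598.]
 [  -5.  595.]
 [  13.  592.]
 [  31.  588.]
 [  49.  592.]
 [  67.  600.]
 [  85.  598.]
 [ 103.  595.]
 [ 121.  573.]
 [ 139.  569.]
 [ 157.  566.]
 [ 175.  563.]
 [ 193.  635.]]
table -0.3693552330009364
[[ 570.04136533  177.05420118   15.        ]
 [ 625.03618476 -174.59230798   15.        ]]
drill 457 129.2773239526378 (array([541.8,  52.2]), array([66.7, 63.5]), 5.34) (array([542.7,  51.6]), array([66.6, 62.5]), 7.09)
pale 512 129.18297617858207 (array([568.4, -86.2]), array([63. , 60.5]), 8.46) (array([569. , -85.6]), array([65.9, 62.7]), 7.36)
```

```bash
python3 - <<'E'
from h import *
for n in("top","scene"):
    f=np.load(n+".npz");P=cloud(f).reshape(-1,3)
    Q=P[(P[:,2]>9)&(P[:,2]<21)&(P[:,0]>540)&(P[:,0]<850)&(abs(P[:,1])<230)]
    e=[]
    for y in np.arange(-150,176,4):
        if n=="top" and (-125<y<-35 or 35<y<115):continue
        if n=="scene" and (-135<y<-35 or -10<y<105): continue
        R=Q[abs(Q[:,1]-y)<3]
        if len(R):e.append((y,R[:,0].min()))
    e=np.array(e)
    for _ in range(4):
        p=np.polyfit(e[:,0],e[:,1],1);r=e[:,1]-np.polyval(p,e[:,0]);e=e[abs(r)<max(1.5*r.std(),1)]
    a=-np.arctan(p[0]);print(n,p,np.degrees(a),len(e),r.std())
    nx=np.array([np.cos(a),np.sin(a)]);E=np.array([p[1],0])
    for c in((539.3,51.9),(565.3,-85.2),(541.8,52.2)):print("center to edge",(E-c)@nx)
    far=Q@np.r_[nx,0];print("depth",np.percentile(far,[.5,99.5]))
E
```

```text
top [-1.80947858e-01  5.94441828e+02] 10.256568902232662 37 0.4775940681138622
center to edge 45.0195524494824
center to edge 43.84655234988563
center to edge 42.506084815078715
depth [585.30061636 777.18382985]
scene [-1.80848619e-01  5.97173993e+02] 10.251063125136731 18 0.5460592615910518
center to edge 47.71395535007208
center to edge 46.5275464377676
center to edge 45.20047331944564
depth [553.57599579 827.5570319 ]
```

Call:
{"op": "drive_tool", "data": {
  "plan": [
    [[0, 0, 0, 0, 0, -0.163], [0, 0, 0, 0, 0, -0.163], [0, 0, 0, 0, 0, -0.163], [0, 0, 0, 0, 0, -0.163], [0, 0, 0, 0, 0, -0.163], [0, 0, 0, 0, -0.19, 0], [0, 0, 0, 0, -0.19, 0], [0, 0, 0, 0, -0.19, 0], [0, 0, 0, 0, 0, 0]]
  ],
  "claw": -0.45,
  "newtons": 20
}}

```text
clock: 1.0
ee_pos: [240.4, 490.6, 204.7]
tool_rot: [0.221, -0.09, 0.971, 0.018]
ft_force: [-1.0, 0.0, -0.9]
finger_gap: 27.7
gripper_force: 0.0
```

```bash
cat >> h.py <<'E'
from scipy.spatial.transform import Rotation as Ro
A=np.radians(10.25);N=np.array([np.cos(A),np.sin(A),0]);V=np.array([-np.sin(A),np.cos(A),0])
C=np.array([540.,52.,0]);O=C+45*N   # edge point in line with block
def rel(s):
    R=Ro.from_quat(np.roll(s["tool_rot"],-1)).as_matrix();tip=s["ee_pos"]+11*R[:,2]
    d=tip-O;return R,np.array([d@N,d@V,tip[2]])
def delta(s,u,v,z):
    R,c=rel(s);D=np.array([u,v,z])-c;w=D[0]*N+D[1]*V+[0,0,D[2]]
    x=R[:,0];b=np.round([np.degrees(np.arctan2(-x[1],-x[0])),np.degrees(np.arcsin(R[:,1][2])),np.degrees(np.arccos(-R[2,2]))],2)
    print("tip uvz",c.round(1),"yaw,roll,tilt",b,"tool delta",(R.T@w).round(1))
    return w
E
python3 - <<'E'
from h import *;from plant import manip
s=manip.observe();print(s["q"].round(2))
delta(s,-125,0,190)
E
```

```text
[ 1.16  0.14  1.78 -0.44  1.   -0.39]
tip uvz [-257.   484.9  194.8] yaw,roll,tilt [10.69 -0.25 25.61] tool delta [-113.6 -485.6   62. ]
```

Call:
{"op": "drive_tool", "data": {
  "plan": [
    [[-0.012, -0.048, 0.006, 0, 0, 0], [-0.012, -0.048, 0.006, 0, 0, 0], [-0.012, -0.048, 0.006, 0, 0, 0], [-0.011, -0.048, 0.006, 0, 0, 0], [-0.011, -0.048, 0.006, 0, 0, 0], [-0.011, -0.048, 0.006, 0, 0, 0], [-0.011, -0.048, 0.006, 0, 0, 0], [-0.011, -0.048, 0.006, 0, 0, 0], [-0.011, -0.048, 0.007, 0, 0, 0], [-0.011, -0.048, 0.007, 0, 0, 0], [0, 0, 0, 0, 0, 0], [0, 0, 0, 0, 0, 0]]
  ]
}}

```text
clock: 2.2
ee_pos: [451.9, 54.8, 200.3]
tool_rot: [0.22, -0.084, 0.972, 0.02]
ft_force: [0.3, 0.6, -0.1]
finger_gap: 25.9
gripper_force: 0.0
```

```bash
python3 - <<'E'
from h import *;from plant import manip
s=manip.observe();print(s["q"].round(2),s["clock"])
delta(s,-115,0,28)
E
```

```text
[-0.3  -0.2   2.13  0.27  0.84 -2.19] 2.2
tip uvz [-126.4   18.4  190.3] yaw,roll,tilt [ 9.88  0.11 25.51] tool delta [ 59.5 -18.6 151.4]
```

Call:
{"op": "drive_tool", "data": {
  "plan": [
    [[0.012, -0.004, 0.03, 0, 0, 0], [0.012, -0.004, 0.03, 0, 0, 0], [0.012, -0.004, 0.03, 0, 0, 0], [0.012, -0.004, 0.03, 0, 0, 0], [0.012, -0.003, 0.031, 0, 0, 0.008], [0, 0, 0, 0, 0, 0], [0, 0, 0, 0, 0, 0]]
  ]
}}

```text
clock: 2.9
ee_pos: [464.2, 42.7, 37.5]
tool_rot: [0.219, -0.085, 0.972, 0.022]
ft_force: [0.7, -0.3, -0.0]
finger_gap: 25.6
gripper_force: 0.0
```

```bash
python3 - <<'E'
from h import *;from plant import manip
s=manip.observe();print(s["q"].round(2),s["clock"])
delta(s,-82.5,0,28)
f=manip.grab_frame("scene");cv2.imwrite("pics/s1.png",cv2.resize(f["frame"][100:290,220:440,::-1],None,fx=3,fy=3))
E
```

```text
[-0.33  0.13  2.35  0.68  0.35 -2.68] 2.9
tip uvz [-116.5    4.4   27.6] yaw,roll,tilt [ 9.96  0.29 25.4 ] tool delta [-30.9  -4.3  14.2]
```

View pics/s1.png

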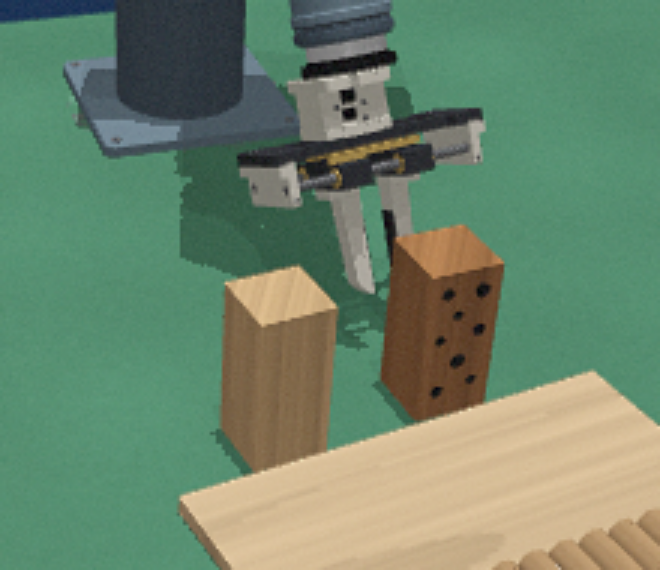

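The crop shows the fingers behind the drilled block at about (360,280), and the gripper's body leans back clear of both blocks. Next I slide it low and gently against the edge to square it.

Call:
{"op": "drive_tool", "data": {
  "plan": [
    [[-0.009, -0.002, 0.0043, 0, 0, 0], [-0.009, -0.002, 0.0043, 0, 0, -0.008], [-0.009, 0, 0.0043, 0, 0, 0], [-0.0036, 0, 0.0017, 0, 0, 0], [-0.0036, 0, 0.0017, 0, 0, 0], [-0.0027, 0, 0.0013, 0, 0, 0], [-0.0027, 0, 0.0013, 0, 0, 0], [0, 0, 0, 0, 0, 0]]
  ]
}}

```text
clock: 3.75
ee_pos: [508.5, 44.6, 37.5]
tool_rot: [0.22, -0.087, 0.971, 0.02]
ft_force: [-0.4, -0.6, 0.1]
finger_gap: 25.7
gripper_force: 0.1
```

```bash
cat > st.py <<'E'
from h import *;from plant import manip;import sys
s=manip.observe();print(s["q"].round(2),s["clock"],s["ft_force"].round(1))
delta(s,*map(float,sys.argv[1:4]))
f=manip.grab_frame("top");P=cloud(f).reshape(-1,3);L=np.c_[(P-O)@N,(P-O)@V,P[:,2]]
fr=f["frame"].reshape(-1,3).astype(int);red=(fr[:,0]-fr[:,1]>25)
m=(L[:,2]>110)&(L[:,2]<138)&(abs(L[:,1])<60)&(abs(L[:,0]+30)<70)&red
if m.sum()>50:print("drill top (u,v)",m.sum(),rect(L[m]))
m=(L[:,2]>120)&(L[:,2]<138)&(abs(L[:,1]+140)<50)&(abs(L[:,0]+45)<50)
if m.sum()>50:print("pale (u,v)",m.sum(),rect(L[m]))
E
python3 st.py -64 0 28
```

```text
[-0.28  0.2   2.25  0.6   0.34 -2.56] 3.75 [-0.4 -0.6  0.1]
tip uvz [-72.6  -1.7  27.6] yaw,roll,tilt [1.027e+01 1.000e-02 2.548e+01] tool delta [-7.9  1.7  3.3]
drill top (u,v) 941 (array([-45.1,   0.5]), array([60.1, 60. ]), 85.68)
pale (u,v) 976 (array([ -44.7, -139.7]), array([60.5, 60.6]), 87.56)
```

Call:
{"op": "drive_tool", "data": {
  "plan": [
    [[-0.0027, 0, 0.0013, 0, 0, 0], [-0.0027, 0, 0.0013, 0, 0, 0], [-0.0027, 0, 0.0013, 0, 0, 0], [-0.0027, 0, 0.0013, 0, 0, 0], [0, 0, 0, 0, 0, 0]]
  ]
}}

```text
clock: 4.3
ee_pos: [520.6, 46.8, 37.4]
tool_rot: [0.22, -0.087, 0.971, 0.02]
ft_force: [-0.5, -0.3, -0.3]
finger_gap: 26.0
gripper_force: 0.5
```

```bash
python3 st.py -56 0 28
```

```text
[-0.26  0.22  2.22  0.58  0.35 -2.52] 4.3 [-0.5 -0.3 -0.3]
tip uvz [-60.3  -1.7  27.5] yaw,roll,tilt [1.028e+01 1.000e-02 2.548e+01] tool delta [-4.1  1.7  1.4]
drill top (u,v) 932 (array([-34. ,   2.6]), array([60.8, 59.6]), 0.33)
pale (u,v) 968 (array([ -44.8, -139.6]), array([60.3, 61. ]), 88.04)
```

Call:
{"op": "drive_tool", "data": {
  "plan": [
    [[-0.0018, 0, 0.0009, 0, 0, 0], [-0.0018, 0, 0.0009, 0, 0, 0], [-0.0009, 0, 0.0004, 0, 0, 0], [0, 0, 0, 0, 0, 0]]
  ]
}}

```text
clock: 4.75
ee_pos: [524.6, 47.9, 37.2]
tool_rot: [0.219, -0.088, 0.972, 0.02]
ft_force: [-5.3, -0.9, 2.9]
finger_gap: 25.7
gripper_force: 2.8
```

```bash
python3 st.py -66 0 105
```

```text
[-0.26  0.22  2.21  0.57  0.35 -2.51] 4.75 [-5.3 -0.9  2.9]
tip uvz [-56.2  -1.3  27.3] yaw,roll,tilt [10.28  0.04 25.44] tool delta [-24.5   1.4 -74.4]
drill top (u,v) 923 (array([-30.1,   3.1]), array([60.1, 61.3]), 89.81)
pale (u,v) 976 (array([ -44.6, -139.6]), array([60.4, 60.7]), 87.95)
```

Call:
{"op": "drive_tool", "data": {
  "plan": [
    [[0.0108, 0, -0.0051, 0, 0, 0], [-0.0085, 0.002, -0.0175, 0, 0, 0], [-0.0085, 0.002, -0.0175, 0, 0, 0], [-0.0085, 0, -0.0175, 0, 0, 0], [-0.0085, 0, -0.0175, 0, 0, 0], [0, 0, 0, 0, 0, 0], [0, 0, 0, 0, 0, 0]]
  ]
}}

```text
clock: 5.5
ee_pos: [513.8, 49.4, 115.5]
tool_rot: [0.22, -0.087, 0.971, 0.02]
ft_force: [0.6, 0.2, -0.4]
finger_gap: 25.9
gripper_force: 0.0
```

```bash
python3 st.py -56 3 105
```

```text
[-0.26  0.05  2.15  0.35  0.56 -2.27] 5.5 [ 0.6  0.2 -0.4]
tip uvz [-66.5   2.1 105.6] yaw,roll,tilt [10.29 -0.03 25.58] tool delta [-9.2  0.9  5.1]
drill top (u,v) 928 (array([-30.3,   2.8]), array([59.2, 60.3]), 89.82)
pale (u,v) 968 (array([ -44.5, -139.7]), array([60.1, 60.8]), 88.12)
```

Call:
{"op": "drive_tool", "data": {
  "plan": [
    [[-0.0045, 0.0005, 0.0022, 0, 0, 0], [-0.0036, 0.0005, 0.0017, 0, 0, 0], [-0.0036, 0, 0.0017, 0, 0, 0], [-0.0036, 0, 0.0017, 0, 0, 0], [-0.0036, 0, 0.0017, 0, 0, 0], [-0.0036, 0, 0.0017, 0, 0, 0], [-0.0036, 0, 0.0017, 0, 0, 0], [-0.0036, 0, 0.0017, 0, 0, 0], [-0.0036, 0, 0.0017, 0, 0, 0], [-0.0036, 0, 0.0017, 0, 0, 0]]
  ]
}}

```text
clock: 6.55
ee_pos: [553.8, 57.8, 115.4]
tool_rot: [0.22, -0.087, 0.971, 0.02]
ft_force: [-0.4, -0.2, 1.2]
finger_gap: 25.7
gripper_force: 0.6
```

```bash
python3 st.py 0 3 105; python3 - <<'E'
from h import *;from plant import manip
f=manip.grab_frame("scene");cv2.imwrite("pics/s2.png",cv2.resize(f["frame"][100:290,220:440,::-1],None,fx=3,fy=3))
E
```

```text
[-0.21  0.12  2.06  0.31  0.56 -2.19] 6.55 [-0.4 -0.2  1.2]
tip uvz [-25.7   3.2 105.5] yaw,roll,tilt [10.27  0.   25.51] tool delta [-23.   -0.2  11.5]
drill top (u,v) 663 (array([0.4, 2.7]), array([59.9, 62.9]), 88.36)
pale (u,v) 972 (array([ -44.3, -139.8]), array([60.2, 61.1]), 87.79)
```

View pics/s2.png

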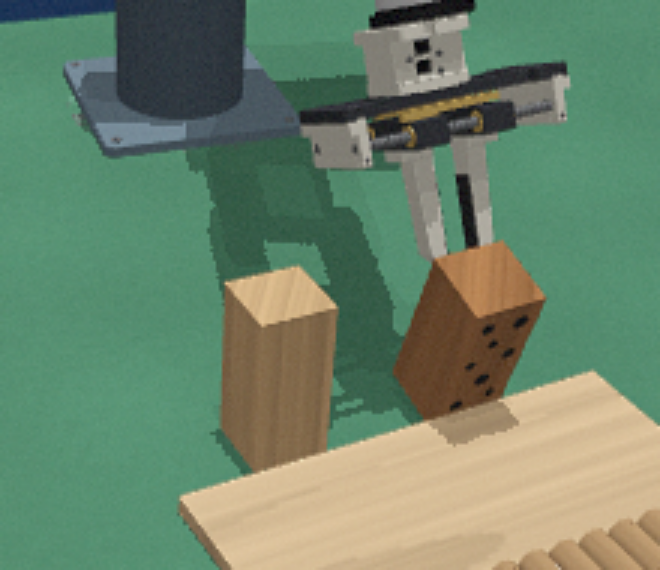

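The block is tipping straight over the edge, with the fingertips on its near face around (450,250). I keep going past its balance point.

Call:
{"op": "drive_tool", "data": {
  "plan": [
    [[-0.0027, 0, 0.0013, 0, 0, 0], [-0.0027, 0, 0.0013, 0, 0, 0], [-0.0027, 0, 0.0013, 0, 0, 0], [-0.0027, 0, 0.0013, 0, 0, 0], [-0.0027, 0, 0.0013, 0, 0, 0], [-0.0027, 0, 0.0013, 0, 0, 0], [-0.0018, 0, 0.0009, 0, 0, 0], [-0.0018, 0, 0.0009, 0, 0, 0], [-0.0018, 0, 0.0009, 0, 0, 0], [-0.0018, 0, 0.0009, 0, 0, 0], [0, 0, 0, 0, 0, 0], [0, 0, 0, 0, 0, 0]]
  ]
}}

```text
clock: 7.85
ee_pos: [578.8, 62.4, 115.0]
tool_rot: [0.22, -0.087, 0.971, 0.02]
ft_force: [-0.3, -0.6, -0.5]
finger_gap: 25.8
gripper_force: 0.0
```

```bash
python3 st.py 0 3 105; python3 - <<'E'
from h import *;from plant import manip
f=manip.grab_frame("scene");cv2.imwrite("pics/s3.png",cv2.resize(f["frame"][100:290,220:440,::-1],None,fx=3,fy=3))
E
```

```text
[-0.19  0.17  2.01  0.29  0.57 -2.15] 7.85 [-0.3 -0.6 -0.5]
tip uvz [ -0.2   3.3 105. ] yaw,roll,tilt [1.027e+01 1.000e-02 2.548e+01] tool delta [-0.2 -0.3  0.1]
drill top (u,v) 355 (array([12.9,  3.1]), array([59.5, 54.1]), 89.97)
pale (u,v) 969 (array([ -44.4, -139.8]), array([60.2, 61.1]), 88.23)
```

View pics/s3.png

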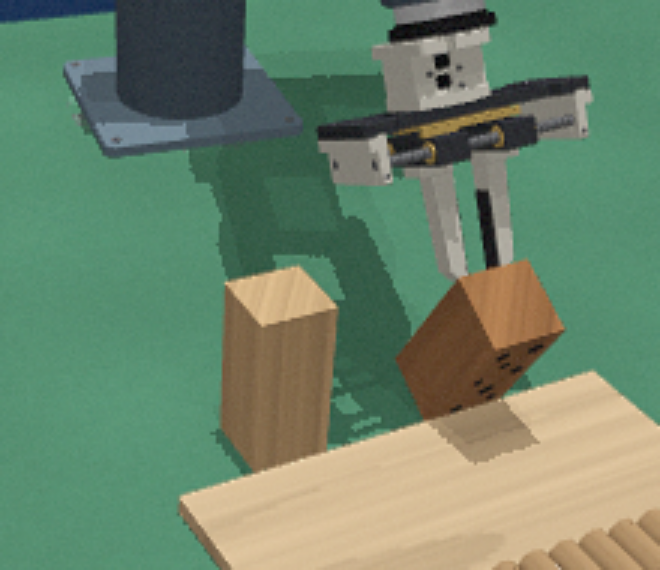

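It leans about 35–40° with near-zero push force, so it is about at balance. A little more.

Call:
{"op": "drive_tool", "data": {
  "plan": [
    [[-0.0018, 0, 0.0009, 0, 0, 0], [-0.0018, 0, 0.0009, 0, 0, 0], [-0.0018, 0, 0.0009, 0, 0, 0], [-0.0018, 0, 0.0009, 0, 0, 0], [-0.0018, 0, 0.0009, 0, 0, 0], [0, 0, 0, 0, 0, 0], [0, 0, 0, 0, 0, 0], [0, 0, 0, 0, 0, 0], [0, 0, 0, 0, 0, 0]]
  ]
}}

```text
clock: 8.85
ee_pos: [588.7, 64.2, 114.9]
tool_rot: [0.22, -0.087, 0.971, 0.02]
ft_force: [-0.4, -0.3, -0.1]
finger_gap: 25.9
gripper_force: 0.0
```

```bash
python3 st.py 0 3 105; python3 - <<'E'
from h import *;from plant import manip
f=manip.grab_frame("scene");cv2.imwrite("pics/s4.png",cv2.resize(f["frame"][100:290,220:440,::-1],None,fx=3,fy=3))
E
```

```text
[-0.18  0.18  1.99  0.28  0.57 -2.14] 8.85 [-0.4 -0.3 -0.1]
tip uvz [  9.8   3.3 104.9] yaw,roll,tilt [1.027e+01 1.000e-02 2.549e+01] tool delta [ 8.9 -0.3 -4.3]
pale (u,v) 977 (array([ -44.6, -139.6]), array([60.3, 60.9]), 88.04)
```

View pics/s4.png

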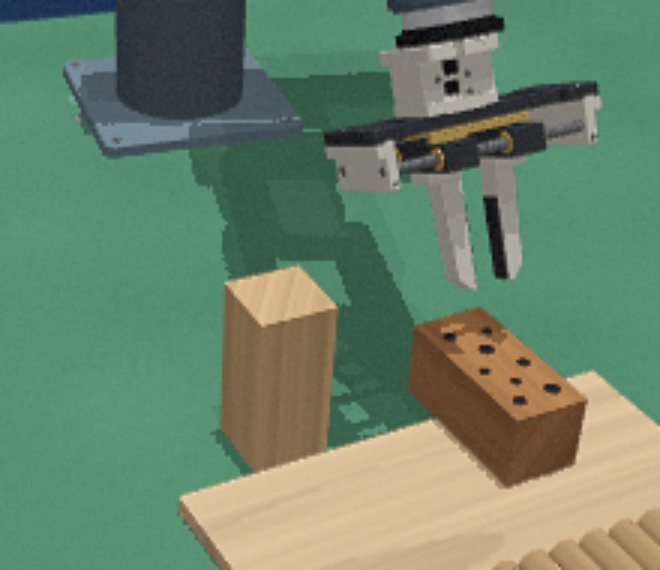

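The block lies on the panel with the drilled near side on top, from (415,325) to (585,400). I back the arm off and measure.

Call:
{"op": "drive_tool", "data": {
  "plan": [
    [[-0.0086, 0, -0.0181, 0, 0, 0], [-0.0086, 0, -0.0181, 0, 0, 0], [0.036, 0, -0.017, 0, 0, 0], [0.036, 0, -0.017, 0, 0, 0], [0.036, 0, -0.017, 0, 0, 0], [0, 0, 0, 0, 0, 0], [0, 0, 0, 0, 0, 0]]
  ]
}}

```text
clock: 9.65
ee_pos: [471.4, 42.4, 155.2]
tool_rot: [0.221, -0.087, 0.971, 0.019]
ft_force: [0.2, -0.5, 0.6]
finger_gap: 25.5
gripper_force: 0.0
```

```bash
python3 st.py -90 3 60; python3 - <<'E'
from h import *;from plant import manip
f=manip.grab_frame("top");P=cloud(f).reshape(-1,3);L=np.c_[(P-O)@N,(P-O)@V,P[:,2]]
m=(L[:,2]>66)&(L[:,2]<84)&(abs(L[:,1])<60)&(L[:,0]>-50)&(L[:,0]<150)
Q=L[m];print(m.sum(),rect(Q),np.percentile(Q,[1,99],axis=0).round(1),np.linalg.lstsq(np.c_[Q[:,:2],np.ones(len(Q))],Q[:,2],rcond=None)[0])
E
```

```text
[-0.32 -0.1   2.17  0.33  0.7  -2.28] 9.65 [ 0.2 -0.5  0.6]
tip uvz [-109.5    2.7  145.3] yaw,roll,tilt [10.21 -0.05 25.6 ] tool delta [19.3  0.4 85.4]
pale (u,v) 975 (array([ -44.7, -139.6]), array([60.4, 60.9]), 87.93)
1755 (array([24.9,  2.9]), array([131.8,  60.3]), 0.31) [[-40.  -26.9  68.4]
 [ 89.5  31.7  77.4]] [3.91453192e-03 8.77844324e-03 7.41471790e+01]
```

It is flat and square within 0.3°, but its near end overhangs the edge by about 40 mm. I'll slide it in from that end with the two fingers.

Call:
{"op": "drive_tool", "data": {
  "plan": [
    [[0.0022, 0, 0.0275, 0, 0, 0], [0.0022, 0, 0.0275, 0, 0, 0], [0.0022, 0, 0.0275, 0, 0, 0], [0.0022, 0, 0.0275, 0, 0, 0], [0, 0, 0, 0, 0, 0], [-0.009, 0, 0.0043, 0, 0, 0], [-0.009, 0, 0.0043, 0, 0, 0], [-0.0045, 0, 0.0022, 0, 0, 0], [-0.0036, 0, 0.0017, 0, 0, 0], [-0.0036, 0, 0.0017, 0, 0, 0], [-0.0036, 0, 0.0017, 0, 0, 0], [0, 0, 0, 0, 0, 0]]
  ]
}}

```text
clock: 10.95
ee_pos: [546.5, 56.5, 51.6]
tool_rot: [0.22, -0.087, 0.971, 0.02]
ft_force: [-0.1, 0.7, 1.2]
finger_gap: 25.3
gripper_force: 0.3
```

```bash
cat > ly.py <<'E'
from h import *;from plant import manip
f=manip.grab_frame("top");P=cloud(f).reshape(-1,3);L=np.c_[(P-O)@N,(P-O)@V,P[:,2]]
fr=f["frame"].reshape(-1,3).astype(int)
m=(L[:,2]>66)&(L[:,2]<84)&(abs(L[:,1])<60)&(L[:,0]>-50)&(L[:,0]<160)&(fr[:,0]-fr[:,2]>20)
Q=L[m];print(m.sum(),rect(Q),np.percentile(Q,[1,99],axis=0).round(1))
E
python3 st.py 5 3 42;python3 ly.py
```

```text
[-0.22  0.23  2.15  0.46  0.39 -2.36] 10.95 [-0.1  0.7  1.2]
tip uvz [-33.1   3.3  41.7] yaw,roll,tilt [10.28  0.   25.5 ] tool delta [-34.5  -0.3  16.1]
pale (u,v) 969 (array([ -44.6, -139.6]), array([60.3, 60.2]), 88.0)
1582 (array([28.6,  2.8]), array([131.1,  60. ]), 0.03) [[-34.4 -26.7  68.8]
 [ 92.4  31.8  77.8]]
```

Call:
{"op": "drive_tool", "data": {
  "plan": [
    [[-0.0036, 0, 0.0017, 0, 0, 0], [-0.0036, 0, 0.0017, 0, 0, 0], [-0.0036, 0, 0.0017, 0, 0, 0], [-0.0036, 0, 0.0017, 0, 0, 0], [-0.0036, 0, 0.0017, 0, 0, 0], [-0.0036, 0, 0.0017, 0, 0, 0], [-0.0036, 0, 0.0017, 0, 0, 0], [-0.0036, 0, 0.0017, 0, 0, 0], [-0.0027, 0, 0.0013, 0, 0, 0], [-0.0018, 0, 0.0009, 0, 0, 0], [0, 0, 0, 0, 0, 0]]
  ]
}}

```text
clock: 12.15
ee_pos: [583.0, 63.0, 51.6]
tool_rot: [0.22, -0.087, 0.971, 0.02]
ft_force: [-0.3, -1.1, -0.1]
finger_gap: 25.4
gripper_force: 0.3
```

```bash
python3 st.py 5 3 42;python3 ly.py
```

```text
[-0.18  0.28  2.07  0.4   0.4  -2.27] 12.15 [-0.3 -1.1 -0.1]
tip uvz [ 4.   3.2 41.6] yaw,roll,tilt [10.28 -0.   25.51] tool delta [-1.1 -0.2  0.1]
pale (u,v) 972 (array([ -44.4, -139.7]), array([60.2, 60.6]), 88.01)
1469 (array([67.9,  3.3]), array([126.1,  60.4]), 0.66) [[  7.4 -26.5  68.5]
 [128.2  32.5  77.7]]
```

Back off and verify.

Call:
{"op": "drive_tool", "data": {
  "plan": [
    [[0.018, 0, -0.0086, 0, 0, 0], [0.036, 0, -0.017, 0, 0, 0], [0.036, 0, -0.017, 0, 0, 0], [-0.013, 0, -0.027, 0, 0, 0], [-0.013, 0, -0.027, 0, 0, 0], [-0.013, 0, -0.027, 0, 0, 0], [0, 0, 0, 0, 0, 0], [0, 0, 0, 0, 0, 0], [0, 0, 0, 0, 0, 0]]
  ]
}}

```text
clock: 13.15
ee_pos: [484.3, 45.6, 140.2]
tool_rot: [0.219, -0.087, 0.972, 0.02]
ft_force: [-0.1, 0.5, 0.1]
finger_gap: 25.5
gripper_force: 0.0
```

```bash
python3 st.py 5 3 42;python3 ly.py; python3 - <<'E'
from h import *;from plant import manip
f=manip.grab_frame("scene");cv2.imwrite("pics/s5.png",f["frame"][...,::-1])
E
```

```text
[-0.3  -0.05  2.17  0.33  0.65 -2.28] 13.15 [-0.1  0.5  0.1]
tip uvz [-96.3   3.6 130.2] yaw,roll,tilt [10.25  0.05 25.43] tool delta [-53.6  -0.7 123.2]
pale (u,v) 971 (array([ -44.5, -139.7]), array([60.2, 60.7]), 87.98)
1611 (array([64.7,  3.7]), array([130.3,  60.8]), 0.4) [[  0.4 -26.4  68.1]
 [128.3  32.3  77.7]]
```

View pics/s5.png

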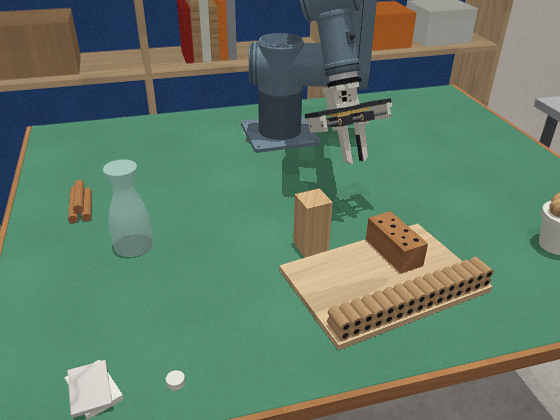

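The block lies flat and square at (396,240), with its near end at the edge. The pale block and the carafe are where they were, and the arm is clear.

```bash
python3 -c "
from plant import manip;print(manip.hand_in())"
```

```text
the job is handed in; nothing more can be done
None
```

I tipped the drilled block over the near edge and handed the job in at about 13 s: it lies flat on the panel, square to within about 0.5°, robot-facing side up. It first landed overhanging the edge by about 40 mm, so I slid it in until its near end was level with the edge; the pale block and carafe still stand where they were.

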